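# Press two finished tiles home in their frames

### The arm

A 6-joint arm with a two-finger parallel gripper is mounted at the origin on the work surface. World frame = base frame: x ahead of the robot, y to its left, z up, the work surface at z = 0. Lengths are in mm, angles in rad, forces in N, time in s.
With the tool pointing down it reaches from about 300 to 825 mm from the base axis. Payload 5.4 kg.
Tool frame: the origin (TCP) lies between the finger pads; the fingertips stand 14 mm ahead of it and the grasp point (between the pads) lies 5 mm behind it; z points along the fingers, y is the line along which they close (so a half turn about z gives the same grasp; the last joint's range is limited). The gripper opens to 92 mm and grips with 3 to 60 N. Pads are 20 mm wide; open, the fingers measure 128 mm over their backs; the gripper's body (75 mm by 189 mm) begins 69 mm behind the grasp point.
Start: joints at [0.949, 0.158, 1.597, -0, 1.386, -0.21], TCP at [230.157, 526.91, 197.801] pointing down, gripper open.
Joint ranges: [-2.91, 2.91], [-0.94, 2.29], [0.18, 2.7], [-1.29, 4.43], [0.17, 2.64], [-3, 3]. Speed limits (rad/s): [2.57, 2.57, 3.14, 3.14, 3.14, 3.14].

### API

Orientations are given as a unit quaternion [x, y, z, w].
In Python, from workcell import state, snapshot, get_calibration, job_done gives the robot as it stands. The module is installed in compiled form; this text tells all that it offers.
- The arm moves only by the tool servo_tool, never from a script. Its arguments are lists of equal length, an entry for each row: "gripper": the opening, from 0 (shut) to 1 (fully open); "linear": the shift along the tool's x, y, z in mm, a list of three; "angular": the turn, a rotation vector about the tool's x, y, z in degrees, a list of three. A call has 1 to 10 rows; each row shifts and turns the commanded pose from where the row before left it, along the tool's axes as they then stand; what a row does not reach is not made up. A row lasts 1/12 s, in which the tool goes at most 41.7 mm and 7.16 degrees, less where a joint would pass 70% of its speed; a pose out of reach is approached as far as the arm can. A call is refused whole if a number of a shift passes 41.7 or a number of a turn 7.16, either way. A call with a gripper value outside its range is refused whole. The fingers move at their own pace and stop on an object; "newtons" is the grip in N (left out, the last holds). Time passes only in rows, so rows that do not move let the fingers close. It gives the time, the measured TCP pose, the force, the opening and the grip force at its end, in the units of the state.
- state(): the state, without advancing time (a new reading comes with each control period).
- snapshot(name): name is "side" or "top" or "wrist"; returns (picture, depth): 384x512x3 uint8, red, green, blue; 384x512 float32, mm along the optical axis (not along the pixel's ray), 0 where there is no reading.
- get_calibration(name): a dict with "fx", "fy", "cx", "cy" (pixels), "R" (3x3) and "t" (3): a world point X has camera coordinates R X + t; the wrist camera has in their place "mount" (4x4, takes a point from camera to tool coordinates, whose origin is the TCP and whose axes are the flange's). Camera axes: x right, y down, z forward; pixel columns grow to the right and rows downward; lengths in mm; the calibration is good to about 2 mm. The wrist camera is an equidistant fisheye: a pixel r from the principal point sees the ray r / f radians off the axis. A picture is of the moment at which its call begins: read the wrist's pose just before it. get_calibration takes no time and is no camera call.
- job_done(): hands the job in; it is judged then, once.
The state is a dict: "clock": time; "qpos": joint angles; "dq": joint speeds; "tau": joint torques, N m; "ee_pos": TCP position; "tcp_rot": TCP orientation; "wrist_force": force on the tool from outside, world axes, zero at the start; "moment": the same for the moment, N m; "width": finger opening in mm; "gripper_force": force on a finger pad.
Only numpy, scipy, OpenCV 4.12 (cv2) and the standard library are available. Lean on these libraries where they do the work, as an engineer would, in place of code of your own. Each camera call takes 0.05 s, during which the arm holds its last target. There are 200 camera calls.

### The job

Four framed ceramic tiles lie on the craft stall's table, each still standing a little proud of its wooden frame. With the fingertips gently press the eight-pointed star tile down until it is fully home, flush with its frame, then press the round tile home in the same way, and draw back. Do not shift or lift any frame, do not touch the square or the hexagonal tile or their frames, as they still have to come out for painting, and leave everything else on the table where it stands.

Things in the scene. Friction and masses are not known exactly. Their poses are not given: they have to be found in the camera images.
- star_frame: loose square wooden frame, 110 x 110 mm, 20 mm high, 0.55 kg, lying flat on the table and holding the star tile at its centre. Origin: centre of the underside (table height, z = 0); x and y along its sides, z up. The rim is 14 mm wide and 20 mm above the table; the recess inside it is 82 mm square and 18 mm deep, with a springy cork bed under the tile
- star_top (a point): centre of the flat top face of the star tile: white ceramic, 12 mm thick, an eight-pointed star (two 52 mm squares turned 45 degrees to each other, 73 mm point to point); told from the others only by its outline. Axes as the frame's, z up
- star_tile (a joint): how far the star tile is pressed into its frame, m: 0 = 8 mm proud of the rim (top 28 mm above the table), 0.008 = fully home on its cork bed, top flush with the rim (20 mm above the table). Starts at 0 to 0.003. A friction plug keeps it where left; it slides straight down at about 3 N wherever pressed. The cork bed yields 1 mm per 4 N and springs back: press on until the force passes 6 N
- round_frame: loose square wooden frame, 110 x 110 mm, 20 mm high, 0.55 kg, lying flat on the table and holding the round tile at its centre. Origin: centre of the underside (table height, z = 0); x and y along its sides, z up. The rim is 14 mm wide and 20 mm above the table; the recess inside it is 82 mm square and 18 mm deep, with a springy cork bed under the tile
- round_top (a point): centre of the flat top face of the round tile: white ceramic, 12 mm thick, a plain disc, 66 mm diameter; told from the others only by its outline. Axes as the frame's, z up
- round_tile (a joint): how far the round tile is pressed into its frame, m: 0 = 8 mm proud of the rim (top 28 mm above the table), 0.008 = fully home on its cork bed, top flush with the rim (20 mm above the table). Starts at 0 to 0.003. A friction plug keeps it where left; it slides straight down at about 3 N wherever pressed. The cork bed yields 1 mm per 4 N and springs back: press on until the force passes 6 N
- square_frame: loose square wooden frame, 110 x 110 mm, 20 mm high, 0.55 kg, lying flat on the table and holding the square tile at its centre. Origin: centre of the underside (table height, z = 0); x and y along its sides, z up. The rim is 14 mm wide and 20 mm above the table; the recess inside it is 82 mm square and 18 mm deep, with a springy cork bed under the tile
- square_top (a point): centre of the flat top face of the square tile: white ceramic, 12 mm thick, a square of 62 mm; told from the others only by its outline. Axes as the frame's, z up
- square_tile (a joint): how far the square tile is pressed into its frame, m: 0 = 8 mm proud of the rim (top 28 mm above the table), 0.008 = fully home on its cork bed, top flush with the rim (20 mm above the table). Starts at 0 to 0.003. A friction plug keeps it where left; it slides straight down at about 3 N wherever pressed. The cork bed yields 1 mm per 4 N and springs back: press on until the force passes 6 N
- hex_frame: loose square wooden frame, 110 x 110 mm, 20 mm high, 0.55 kg, lying flat on the table and holding the hex tile at its centre. Origin: centre of the underside (table height, z = 0); x and y along its sides, z up. The rim is 14 mm wide and 20 mm above the table; the recess inside it is 82 mm square and 18 mm deep, with a springy cork bed under the tile
- hex_top (a point): centre of the flat top face of the hex tile: white ceramic, 12 mm thick, a hexagon, 60 mm across its flats; told from the others only by its outline. Axes as the frame's, z up
- hex_tile (a joint): how far the hex tile is pressed into its frame, m: 0 = 8 mm proud of the rim (top 28 mm above the table), 0.008 = fully home on its cork bed, top flush with the rim (20 mm above the table). Starts at 0 to 0.003. A friction plug keeps it where left; it slides straight down at about 3 N wherever pressed. The cork bed yields 1 mm per 4 N and springs back: press on until the force passes 6 N
- cup: bystander: small white cup without a handle, 56 mm wide, 55 mm high, standing between the frames. Origin: centre of the underside
- pebble: bystander: flat round marble pebble, 44 mm wide, 16 mm high, on the robot's side of the cup. Origin: centre of the underside
- bowl: bystander: terracotta bowl, 110 mm wide, 50 mm high, behind the frames. Origin: centre of the underside
- mug: bystander: white mug with a handle, 72 mm wide, 80 mm high, behind the frames. Origin: centre of the underside
- jar: bystander: white jar with a terracotta cap, 52 mm wide, 65 mm high, behind the frames on the left. Origin: centre of the underside
- vase: bystander: small terracotta vase, 54 mm wide, 70 mm high, behind the frames on the right. Origin: centre of the underside
- spatula: bystander: modelling spatula, 160 mm long, lying flat behind the frames. Origin: middle of the tool's length, underside
Mind the look-alikes: they are no part of the job. Leave any orange or pink look-alike of the star_frame alone.

How it is judged (in metres and radians):
On the way, in this order (a step that is already met when the one before it is completed fails the run):
1. the star tile is fully home while the round one is not yet (value of joint star_tile above 0.0065 m and value of joint round_tile below 0.0045 m), for 0.2 s.
2. then the round tile is fully home (value of joint each of round_tile, star_tile above 0.0065 m), for 0.2 s.
At the end, for the whole second after the job is handed in: The star and round tiles are within 1.5 mm of fully home (joint above 0.0065 m), the square and hexagonal tiles still proud (joint below 0.0045 m), all four frames flat on the table and at rest within 12 mm of where they were, and all bystanders within 12 mm of where they were (all of step 2 and value of joint each of square_tile, hex_tile below 0.0045 m and distance of each of star_frame, round_frame, square_frame, hex_frame, cup, pebble, bowl, mug, jar, vase, spatula from where it was at the start of the episode below 0.012 m and height (world z) of each of star_frame, round_frame, square_frame, hex_frame below 0.005 m and linear speed of each of star_frame, round_frame, square_frame, hex_frame below 0.02 m/s); the robot touches nothing.
It fails at once if a tile or its frame is pressed harder than 30 N (contact force between the fingers and star_frame above 30 N or contact force between the fingers and round_frame above 30 N).
It fails at once if the square or hexagonal tile or its frame is touched (over 0.5 N) (contact force between any of the fingers, the arm and square_frame above 0.5 N or contact force between any of the fingers, the arm and hex_frame above 0.5 N).
It fails at once if a frame is shifted more than 12 mm (distance of any of star_frame, round_frame, square_frame, hex_frame from where it was at the start of the episode above 0.012 m).
It fails at once if a frame is lifted more than 5 mm off the table (height (world z) of any of star_frame, round_frame, square_frame, hex_frame above 0.005 m).
It fails at once if a bystander is moved more than 12 mm (distance of any of cup, pebble, bowl, mug, jar, vase, spatula from where it was at the start of the episode above 0.012 m).
It also fails if it takes over 51 s, if anything falls off the work surface, if the arm or the gripper's body presses on something with over 40 N, if the wrist force passes 120 N, or if a joint passes its speed limit or range.

## Working session

There is one attempt and no reset: what is moved stays moved. The work goes in short steps, Python scripts to look and compute and a tool call to move; the robot and the scene stay as the last step left them, time stands still between calls to the robot, and variables do not carry over. Pictures are saved under pics/ and viewed, at most 10 in all, crops included, and the job is handed in when it is done.

Besides the shell and the picture viewer there is one more tool, called after ">>>" by a JSON object that holds its "op" and its "data". servo_tool: Moves the arm, as the interface text tells. Its arguments: {"type":"object","properties":{"gripper":{"type":"array","items":{"type":"number"}},"linear":{"type":"array","items":{"type":"array","items":{"type":"number"}}},"angular":{"type":"array","items":{"type":"array","items":{"type":"number"}}},"newtons":{"type":"number"}},"required":["gripper","linear","angular"]}

```bash
mkdir -p pics
python3 - <<'E'
from workcell import *
import cv2,numpy as np
s=state();print(s)
for n in("top","side"):
    p,d=snapshot(n);cv2.imwrite(f"pics/{n}.png",p[...,::-1]);np.savez(f"{n}.npz",p=p,d=d);print(n,get_calibration(n))
E
```

```text
{'clock': 0.0, 'qpos': array([ 9.48907418e-01,  1.59068342e-01,  1.59823031e+00,  2.08843737e-05,
        1.38621066e+00, -2.10125710e-01]), 'dq': array([-9.60172579e-06, -1.39874608e-03,  1.64978997e-04,  1.99495676e-03,
       -2.46788649e-03, -1.75506157e-04]), 'tau': array([ 5.45545936e-05, -3.85560608e+01, -3.22114992e+01,  7.01417844e-02,
        3.75303486e-02, -1.27859357e-04]), 'ee_pos': array([229.76062942, 526.37607755, 196.80909185]), 'tcp_rot': array([ 2.04432012e-01,  9.78880296e-01, -8.72446725e-04, -3.96659981e-04]), 'wrist_force': array([ 0.0728017 , -0.6164324 , -0.53300617]), 'moment': array([-0.00367588,  0.00320797, -0.0569676 ]), 'gripper_force': 0.0, 'width': 91.94791353807076}
top {'fx': 499.87053821615694, 'fy': 499.87053821615694, 'cx': 262.9959820429503, 'cy': 188.60739839079304, 'R': array([[-0.07508827, -0.99717621, -0.00116132],
       [-0.97593217,  0.07372759, -0.20523314],
       [ 0.20473923, -0.01427723, -0.97871242]]), 't': array([ -58.91005104,  492.02772325, 1322.72424801])}
side {'fx': 363.7480022998419, 'fy': 363.7480022998419, 'cx': 253.0188844548733, 'cy': 185.5935812593635, 'R': array([[ 0.87116866, -0.49078532, -0.01396193],
       [-0.28946493, -0.49043037, -0.8220025 ],
       [ 0.39657941,  0.72014431, -0.5693127 ]]), 't': array([-461.3551801 ,  161.74857488, 1011.90165883])}
```

View pics/top.png

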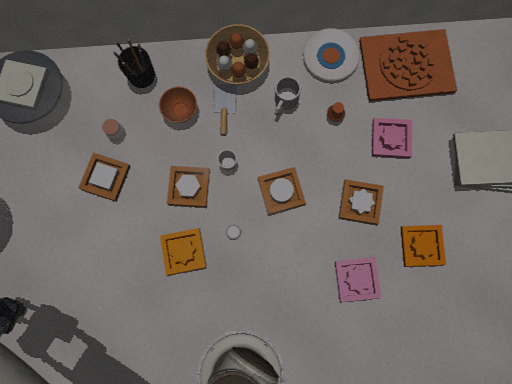

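View pics/side.png

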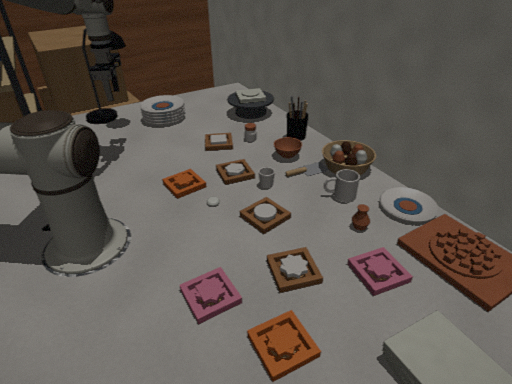

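The top view shows four wooden frames: square (104,176), hex (188,186), round (282,190) and star (361,202). The star look-alikes are orange (183,251), orange (423,246), pink (392,138) and pink (358,280). I choose the wooden frame with the white star at (361,202), and the white disc at (282,190). Next I measure them and check the choice in a crop.

```bash
cat > h.py <<'E'
import numpy as np,cv2
from workcell import *
def cast(c,u,v,z):
    r=c['R'].T@np.array([(u-c['cx'])/c['fx'],(v-c['cy'])/c['fy'],1]);o=-c['R'].T@c['t']
    return o+r*(z-o[2])/r[2]
def blobs(n,seeds,z):
    f=np.load(n+".npz");p,d=f['p'],f['d'];c=get_calibration(n)
    hsv=cv2.cvtColor(p,cv2.COLOR_RGB2HSV)
    wood=((hsv[...,1]>90)&(hsv[...,0]<25)).astype(np.uint8)
    for k,(u,v) in seeds.items():
        w=np.zeros_like(wood);w[v-32:v+32,u-32:u+32]=wood[v-32:v+32,u-32:u+32]
        cs,_=cv2.findContours(w,cv2.RETR_EXTERNAL,cv2.CHAIN_APPROX_NONE)
        q=max(cs,key=cv2.contourArea)
        P=np.array([cast(c,*x[0],20) for x in q])[:,:2].astype(np.float32)
        r=cv2.minAreaRect(P)
        wh=((hsv[...,1]<60)&(hsv[...,2]>120)).astype(np.uint8);m=cv2.drawContours(np.zeros_like(wh),[cv2.convexHull(q)],-1,1,-1)
        m=cv2.erode(m,np.ones((5,5)))&wh
        _,l,st,ce=cv2.connectedComponentsWithStats(m);i=1+st[1:,4].argmax()
        t=cast(c,*ce[i],27); Q=np.array([cast(c,x,y,27)[:2] for y,x in zip(*np.where(l==i))],np.float32)
        dd=np.median(d[l==i]); uu,vv=ce[i]
        X=c['R'].T@(np.array([(uu-c['cx'])/c['fx'],(vv-c['cy'])/c['fy'],1])*dd-c['t'])
        print(n,k,'frame',np.round(r[0],1),np.round(r[1],1),round(r[2],1),'tile',t.round(1),'diam',2*cv2.minEnclosingCircle(Q)[1],'depthpt',X.round(1))
E
python3 - <<'E'
from h import *
blobs("top",dict(star=(361,202),round=(282,190),hex=(188,186),square=(104,176)),27)
blobs("side",dict(star=(294,268),round=(265,213)),27)
c=get_calibration("top")
for k,u,v,z in(("pebble",233,232,8),("cup",228,157,40),("vase",337,108,60)):print(k,cast(c,u,v,z).round())
a=cv2.imread("pics/top.png")[150:235,235:400];b=cv2.imread("pics/side.png")[190:300,225:335]
cv2.imwrite("pics/crop.png",np.hstack([cv2.resize(a,(600,309)),cv2.resize(b,(200,309))]))
E
```

```text
top star frame [ 435.6 -366.4] [110.5 112.9] 75.6 tile [ 437. -368.   27.] diam 70.3167953491211 depthpt [ 437.2 -368.3   25.7]
top round frame [ 484.6 -146.9] [112.  109.6] 11.6 tile [ 486.1 -147.2   27. ] diam 65.8717041015625 depthpt [ 486.3 -147.2   26. ]
top hex frame [516.4 113.8] [110.4 112.6] 81.7 tile [518.1 114.3  27. ] diam 66.20134735107422 depthpt [518.6 114.6  24.9]
top square frame [562.3 349. ] [113.8 111.5] 67.3 tile [564.1 351.1  27. ] diam 83.34732055664062 depthpt [564.4 351.5  25.6]
side star frame [ 433.1 -375.8] [122.5 113.6] 75.2 tile [ 437.  -371.3   27. ] diam 70.18830871582031 depthpt [ 437.5 -370.6   26.1]
side round frame [ 480.4 -157.7] [122.5 122.1] 11.9 tile [ 485.5 -150.5   27. ] diam 64.04413604736328 depthpt [ 485.9 -149.9   26.5]
pebble [378.  -4.   8.]
cup [586.  -5.  40.]
vase [ 701. -322.   60.]
```

View pics/crop.png

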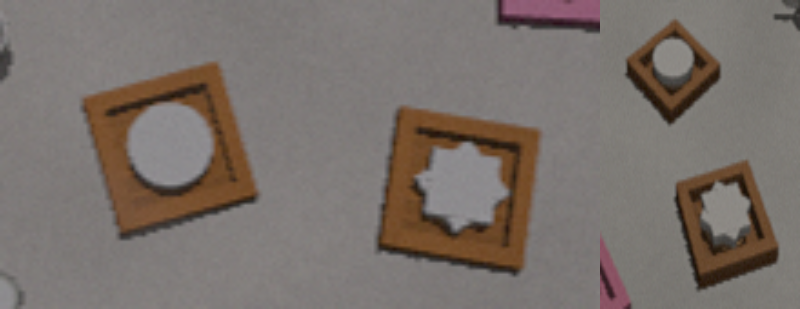

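The crop shows the plain white disc on the left and the eight-pointed white star on the right, both in wooden frames and both proud. The frame sizes (about 110 mm), tile diameters (66 and 70 mm) and heights agree with the description. The star is at about (436.5, -368.5) and the round tile at about (486, -148). I move with the fingers shut.

>>> {"op": "servo_tool", "data": {"gripper": [0,0,0,0,0,0,0,0,0,0], "linear": [[-30,-26,0],[-30,-26,0],[-30,-26,0],[-30,-26,0],[-30,-26,0],[-30,-26,0],[-30,-26,0],[-30,-26,0],[-30,-26,0],[-30,-26,0]], "angular": [[0,0,0],[0,0,0],[0,0,0],[0,0,0],[0,0,0],[0,0,0],[0,0,0],[0,0,0],[0,0,0],[0,0,0]], "newtons": 10}}

```text
clock: 0.93
ee_pos: [401.1, 166.7, 197.6]
tcp_rot: [0.204, 0.979, 0.0, -0.0]
wrist_force: [1.0, 0.3, 0.0]
width: 26.7
gripper_force: 0.0
```

>>> {"op": "servo_tool", "data": {"gripper": [0,0,0,0,0,0,0,0,0,0], "linear": [[-17.5,-34,0],[-17.5,-34,0],[-17.5,-34,0],[-17.5,-34,0],[-17.5,-34,0],[-17.5,-34,0],[-17.5,-34,0],[-17.5,-34,5],[-17.5,-34,5],[-17.5,-34,5]], "angular": [[0,0,0],[0,0,0],[0,0,0],[0,0,0],[0,0,0],[0,0,0],[0,0,0],[0,0,0],[0,0,0],[0,0,0]]}}

```text
clock: 1.77
ee_pos: [424.8, -214.9, 182.4]
tcp_rot: [0.205, 0.979, 0.0, -0.0]
wrist_force: [0.5, -0.5, -0.1]
width: 0.3
gripper_force: 0.0
```

>>> {"op": "servo_tool", "data": {"gripper": [0,0,0,0,0,0,0,0,0], "linear": [[-17.5,-34,10],[-17.5,-34,10],[-17.5,-34,10],[-17.5,-34,10],[0,0,20],[0,0,20],[0,0,10],[0,0,0],[0,0,0]], "angular": [[0,0,0],[0,0,0],[0,0,0],[0,0,0],[0,0,0],[0,0,0],[0,0,0],[0,0,0],[0,0,0]]}}

```text
clock: 2.52
ee_pos: [434.8, -365.1, 92.6]
tcp_rot: [0.204, 0.979, 0.0, -0.0]
wrist_force: [0.3, 0.3, -0.1]
width: 0.7
gripper_force: 0.0
```

Over the star within 4 mm. I correct that and come down to about 3 mm above the tile.

>>> {"op": "servo_tool", "data": {"gripper": [0,0,0,0,0,0], "linear": [[-3,-2.4,10],[0,0,15],[0,0,12],[0,0,8],[0,0,0],[0,0,0]], "angular": [[0,0,0],[0,0,0],[0,0,0],[0,0,0],[0,0,0],[0,0,0]]}}

```text
clock: 3.02
ee_pos: [436.8, -368.8, 47.6]
tcp_rot: [0.204, 0.979, 0.0, -0.0]
wrist_force: [-0.4, 0.3, -0.3]
width: 0.5
gripper_force: 0.0
```

Run:
```python
from h import *
s=state();print(s['ee_pos'],s['wrist_force'])
p,d=snapshot("side");q=p[190:300,235:345,::-1]
w,_=snapshot("wrist")
cv2.imwrite("pics/c2.png",np.hstack([cv2.resize(q,(384,384)),cv2.resize(w[...,::-1],(416,384))]))
```

```text
[ 436.75057948 -368.84430161   47.58226391] [-0.38142216  0.31349337 -0.30767244]
```

View pics/c2.png

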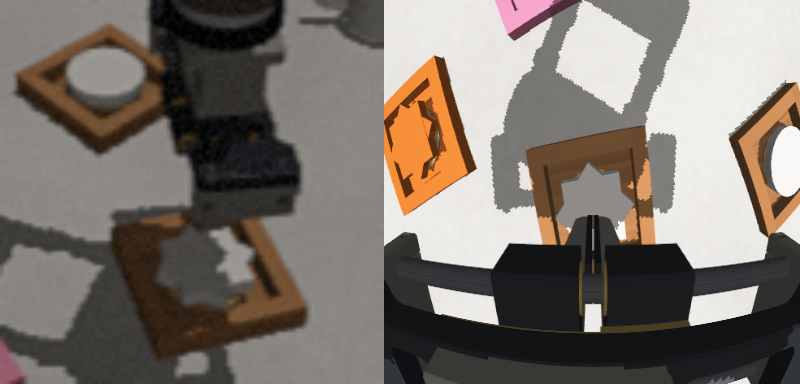

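The wrist view shows the tips over the middle of the star, around (595,215). In the side view they look about 10 px to the right of and above the star's centre. I check where the tip should project.

Run:
```python
from h import *
c=get_calibration("side")
def pj(X):
    x=c['R']@np.array(X)+c['t'];return (x[:2]/x[2]*c['fx']+[c['cx'],c['cy']]).round(1)
print(pj([437,-369,33.6]),pj([437,-369,27]),pj([437,-369,64]))
p,d=snapshot("side")
def bp(u,v):
    return (c['R'].T@(np.array([(u-c['cx'])/c['fx'],(v-c['cy'])/c['fy'],1])*d[v,u]-c['t'])).round()
for u,v in[(305,249),(300,249),(310,249),(305,244),(305,240),(305,235),(295,266)]:print(u,v,bp(u,v))
m=get_calibration("wrist");M=m['mount'];x=np.linalg.inv(M)@[0,0,14,1]
th=np.arctan2(np.hypot(*x[:2]),x[2]);r=x[:2]/np.hypot(*x[:2])*th*m['fx'];print("tip wrist px",r+[m['cx'],m['cy']])
```

```text
[293.4 261.8] [293.3 263.7] [294. 253.]
305 249 [ 402. -450.  164.]
300 249 [ 392. -446.  165.]
310 249 [ 413. -453.  161.]
305 244 [ 398. -454.  184.]
305 240 [ 395. -457.  198.]
305 235 [ 404. -444.  197.]
295 266 [ 436. -378.   27.]
tip wrist px [257.27759484 213.44687353]
```

The dark object in the side view is the gripper body (z about 165), nearer to the camera, so it doesn't contradict the wrist view. The tip in the wrist camera falls on the star's centre. I press down slowly.

>>> {"op": "servo_tool", "data": {"gripper": [0,0,0,0,0,0,0,0], "linear": [[0,0,1],[0,0,1],[0,0,1],[0,0,1],[0,0,1],[0,0,1],[0,0,1],[0,0,1]], "angular": [[0,0,0],[0,0,0],[0,0,0],[0,0,0],[0,0,0],[0,0,0],[0,0,0],[0,0,0]]}}

```text
clock: 3.83
ee_pos: [436.8, -369.1, 39.7]
tcp_rot: [0.204, 0.979, 0.0, -0.0]
wrist_force: [0.1, 1.1, -0.0]
width: 0.5
gripper_force: 0.0
```

>>> {"op": "servo_tool", "data": {"gripper": [0,0,0], "linear": [[0,0,1],[0,0,1],[0,0,0]], "angular": [[0,0,0],[0,0,0],[0,0,0]]}}

```text
clock: 4.08
ee_pos: [436.7, -369.0, 37.5]
tcp_rot: [0.204, 0.979, 0.0, -0.0]
wrist_force: [0.3, -0.1, -0.0]
width: 0.6
gripper_force: 0.0
```

>>> {"op": "servo_tool", "data": {"gripper": [0,0,0], "linear": [[0,0,1],[0,0,0.5],[0,0,0]], "angular": [[0,0,0],[0,0,0],[0,0,0]]}}

```text
clock: 4.33
ee_pos: [436.7, -369.0, 36.2]
tcp_rot: [0.204, 0.979, 0.0, -0.0]
wrist_force: [-0.6, 0.1, -0.1]
width: 0.3
gripper_force: 0.0
```

Run:
```python
from h import *
s=state();print(s['ee_pos'],s['wrist_force'])
w,_=snapshot("wrist")
p,d=snapshot("side");c=get_calibration("side")
for v in range(250,270,3):
    u=293;print(v,p[v,u],(c['R'].T@(np.array([(u-c['cx'])/c['fx'],(v-c['cy'])/c['fy'],1])*d[v,u]-c['t'])).round())
cv2.imwrite("pics/c3.png",cv2.resize(np.hstack([p[220:300,250:340],w[150:230,212:302]])[...,::-1],(800,356),interpolation=cv2.INTER_CUBIC))
```

```text
[ 436.74727223 -369.03043403   36.18258692] [-0.56514225  0.08575573 -0.13431877]
250 [42 39 34] [ 376. -444.  169.]
253 [24 23 24] [ 380. -439.  154.]
256 [44 41 39] [ 381. -439.  145.]
259 [49 45 44] [ 426. -380.   59.]
262 [71 69 65] [ 440. -363.   26.]
265 [68 66 66] [ 435. -371.   25.]
268 [73 70 68] [ 429. -379.   25.]
```

View pics/c3.png

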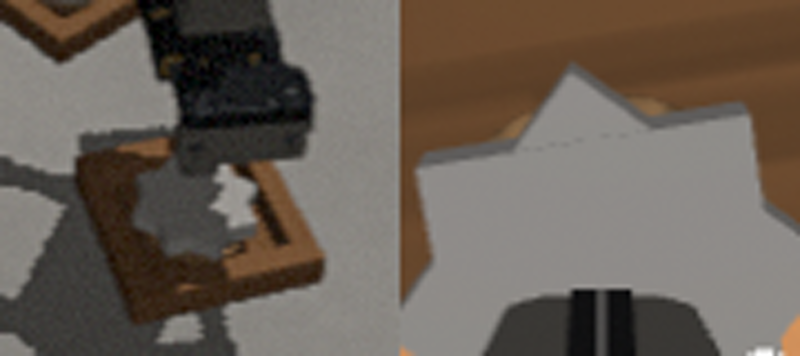

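The wrist crop shows the fingers over the star, with the tips near the tile face and no contact yet. I carry on down in small steps.

>>> {"op": "servo_tool", "data": {"gripper": [0,0,0], "linear": [[0,0,0.7],[0,0,0.7],[0,0,0]], "angular": [[0,0,0],[0,0,0],[0,0,0]]}}

```text
clock: 4.68
ee_pos: [436.7, -369.0, 34.8]
tcp_rot: [0.204, 0.979, 0.0, -0.0]
wrist_force: [-0.6, -0.1, -0.4]
width: 0.6
gripper_force: 0.0
```

>>> {"op": "servo_tool", "data": {"gripper": [0,0,0], "linear": [[0,0,0.7],[0,0,0.7],[0,0,0]], "angular": [[0,0,0],[0,0,0],[0,0,0]]}}

```text
clock: 4.93
ee_pos: [436.7, -369.0, 33.3]
tcp_rot: [0.204, 0.979, 0.0, -0.0]
wrist_force: [0.8, -0.4, -0.2]
width: 0.5
gripper_force: 0.0
```

Run:
```python
from h import *
from scipy.spatial.transform import Rotation as Ro
s=state();print(s['ee_pos'],s['wrist_force'],s['tau'])
w,dw=snapshot("wrist");m=get_calibration("wrist");M=m['mount'];print({k:m[k] for k in('fx','cx','cy')},M.round(3).tolist())
T=np.eye(4);T[:3,:3]=Ro.from_quat(s['tcp_rot']).as_matrix();T[:3,3]=s['ee_pos']
def pt(u,v):
    a=np.array([u-m['cx'],v-m['cy']]);r=np.hypot(*a);th=r/m['fx'];dz=dw[v,u]
    x=np.array([*(a/r*np.tan(th)*dz),dz,1]);return (M@x)[:3].round(1),(T@M@x)[:3].round(1)
for u,v in[(240,180),(255,180),(270,190),(250,165),(280,200),(252,218),(254,217),(262,217),(257,215),(252,225),(262,225),(245,220),(270,220),(257,140)]:print(u,v,w[v,u],*pt(u,v))
p,d=snapshot("top");np.savez("top2.npz",p=p,d=d)
p,d=snapshot("side");c=get_calibration("side")
for u,v in[(290,268),(295,268),(302,268),(305,264)]:
    print(u,v,p[v,u],(c['R'].T@(np.array([(u-c['cx'])/c['fx'],(v-c['cy'])/c['fy'],1])*d[v,u]-c['t'])).round(1))
```

```text
[ 436.72032726 -368.97971982   33.29245036] [ 0.80849593 -0.44279399 -0.16213307] [-1.10963554e-02 -4.09972036e+01 -2.79188830e+01 -4.37097321e-02
  3.55099642e-02 -2.06799014e-04]
{'fx': 297.3186396354542, 'cx': 256.83605718371666, 'cy': 191.5692089281641} [[0.001, -0.972, -0.234, 64.376], [1.0, 0.001, 0.0, -0.397], [-0.0, -0.234, 0.972, -187.285], [0.0, 0.0, 0.0, 1.0]]
240 180 [125 123 119] [ 25.6 -11.6   6.9] [ 408.6 -369.3   26.4]
255 180 [143 141 137] [25.6 -1.6  7.1] [ 412.7 -360.2   26.2]
270 190 [143 140 138] [18.7  8.5  7.1] [ 423.  -353.7   26.2]
250 165 [93 86 80] [34.5 -5.  15.2] [ 403.1 -359.8   18.1]
280 200 [142 139 137] [11.7 15.4  7.5] [ 432.2 -350.2   25.8]
252 218 [16 15 17] [  9.2  -3.1 -23.5] [ 427.  -368.2   56.8]
254 217 [16 16 17] [  8.9  -2.  -20.6] [ 427.8 -367.3   53.9]
262 217 [15 15 15] [  9.2   2.7 -21.6] [ 429.4 -362.8   54.9]
257 215 [81 79 78] [  9.1  -0.2 -17.7] [ 428.2 -365.5   51. ]
252 225 [16 17 18] [  8.8  -3.  -34.4] [ 427.4 -368.2   67.7]
262 225 [17 16 17] [  9.3   2.5 -35.6] [ 429.2 -363.    68.9]
245 220 [58 56 52] [  8.3  -7.2 -24.5] [ 426.2 -372.2   57.8]
270 220 [58 56 53] [  8.9   7.2 -26.1] [ 431.5 -358.8   59.4]
257 140 [108  75  47] [51.8 -0.2 13.3] [ 389.1 -348.5   20. ]
290 268 [73 72 69] [ 422.3 -376.3   26.4]
295 268 [72 69 68] [ 432.3 -383.2   27.4]
302 268 [155 153 147] [ 446.5 -392.6   28.5]
305 264 [143 141 135] [ 462.7 -383.    25. ]
```

Run:
```python
from h import *
s=state()
w,dw=snapshot("wrist");m=get_calibration("wrist");M=m['mount']
def pt(u,v):
    a=np.array([u-m['cx'],v-m['cy']]);r=np.hypot(*a);th=r/m['fx'];dz=dw[v,u]
    return (M@np.array([*(a/r*np.tan(th)*dz),dz,1]))[:3].round(1)
for u in(244,254,270):
  for v in range(204,222,2):print(u,v,w[v,u],dw[v,u].round(),pt(u,v))
cv2.imwrite("pics/c4.png",cv2.resize(w[150:330,140:380,::-1],(800,600)))
```

```text
244 204 [142 139 137] 203.0 [ 8.8 -9.1  7.7]
244 206 [143 140 138] 202.0 [ 7.5 -9.1  7.1]
244 208 [143 140 137] 202.0 [ 6.2 -9.1  6.7]
244 210 [142 139 137] 203.0 [ 4.7 -9.1  6.8]
244 212 [143 140 137] 205.0 [ 2.8 -9.2  8.5]
244 214 [143 140 136] 204.0 [ 1.7 -9.1  7.4]
244 216 [101  97  94] 204.0 [ 0.4 -9.1  7. ]
244 218 [58 56 52] 175.0 [  8.3  -7.9 -20.9]
244 220 [58 55 52] 172.0 [  8.2  -7.8 -24.1]
254 204 [142 140 137] 202.0 [ 9.  -2.2  6.9]
254 206 [143 140 137] 202.0 [ 7.7 -2.2  6.4]
254 208 [143 139 137] 203.0 [ 6.1 -2.3  7.2]
254 210 [142 139 137] 203.0 [ 4.8 -2.3  6.8]
254 212 [142 139 137] 203.0 [ 3.3 -2.3  7. ]
254 214 [143 140 137] 205.0 [ 1.5 -2.3  8.1]
254 216 [17 18 18] 177.0 [  8.9  -2.  -18.7]
254 218 [16 16 17] 171.0 [  9.5  -2.  -24.4]
254 220 [16 16 17] 169.0 [  9.1  -1.9 -26.6]
270 204 [142 139 137] 202.0 [8.8 8.7 7.5]
270 206 [143 139 137] 202.0 [7.6 8.6 6.8]
270 208 [142 139 137] 203.0 [5.9 8.7 7.8]
270 210 [142 139 137] 203.0 [4.8 8.7 6.8]
270 212 [143 140 138] 204.0 [3.1 8.7 7.5]
270 214 [143 139 136] 205.0 [1.5 8.8 8. ]
270 216 [116 113 110] 204.0 [0.3 8.8 7.4]
270 218 [57 55 52] 176.0 [  8.1   7.5 -20.2]
270 220 [57 56 52] 171.0 [  8.5   7.3 -24.9]
```

View pics/c4.png

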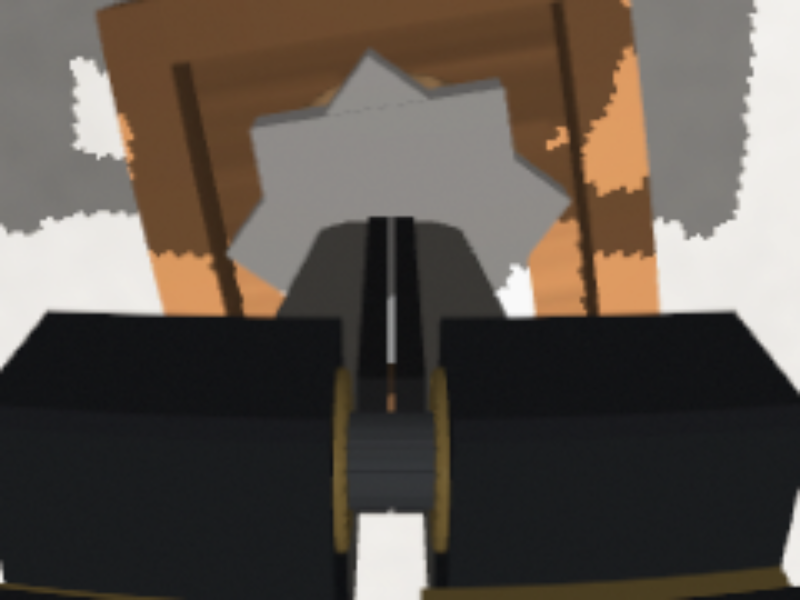

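The wrist crop shows the shut finger ends at about (390,220). Depth puts them 24 mm or so above the tile face (177 against 204 mm), so with the fingers shut the tips stand further back than nominal. I come down 16 mm, then go slowly.

>>> {"op": "servo_tool", "data": {"gripper": [0,0,0,0,0,0,0,0,0,0], "linear": [[0,0,2],[0,0,2],[0,0,2],[0,0,2],[0,0,2],[0,0,1],[0,0,1],[0,0,1],[0,0,1],[0,0,0]], "angular": [[0,0,0],[0,0,0],[0,0,0],[0,0,0],[0,0,0],[0,0,0],[0,0,0],[0,0,0],[0,0,0],[0,0,0]]}}

```text
clock: 5.97
ee_pos: [436.7, -369.0, 19.3]
tcp_rot: [0.204, 0.979, 0.0, -0.0]
wrist_force: [-0.2, -0.2, 0.6]
width: 0.2
gripper_force: 0.0
```

Run:
```python
from h import *
s=state();print(s['ee_pos'],s['wrist_force'])
w,dw=snapshot("wrist");m=get_calibration("wrist");M=m['mount']
def pt(u,v):
    a=np.array([u-m['cx'],v-m['cy']]);r=np.hypot(*a);th=r/m['fx'];dz=dw[v,u]
    return (M@np.array([*(a/r*np.tan(th)*dz),dz,1]))[:3].round(1)
for u in(254,):
  for v in range(190,222,2):print(u,v,w[v,u],dw[v,u].round(),pt(u,v))
```

```text
[ 436.72411256 -369.02182526   19.30870631] [-0.17292414 -0.18688103  0.64136508]
254 190 [143 140 137] 185.0 [22.1 -2.1 -7.4]
254 192 [143 140 137] 186.0 [20.6 -2.1 -6.3]
254 194 [143 140 138] 185.0 [19.6 -2.1 -7.6]
254 196 [142 139 137] 187.0 [18.1 -2.1 -6.6]
254 198 [143 140 138] 186.0 [16.9 -2.1 -7. ]
254 200 [143 139 137] 187.0 [15.5 -2.1 -6.8]
254 202 [143 140 137] 188.0 [14.1 -2.1 -6.2]
254 204 [142 140 137] 188.0 [12.7 -2.1 -6.2]
254 206 [143 140 137] 188.0 [11.7 -2.1 -7.1]
254 208 [143 139 137] 188.0 [10.3 -2.1 -6.8]
254 210 [143 140 137] 188.0 [ 9.  -2.1 -7. ]
254 212 [143 140 137] 189.0 [ 7.5 -2.1 -6.4]
254 214 [143 139 137] 189.0 [ 6.3 -2.1 -6.7]
254 216 [17 16 17] 175.0 [  9.4  -2.  -20.3]
254 218 [17 16 17] 172.0 [  9.3  -2.  -23.9]
254 220 [16 16 17] 169.0 [  9.2  -1.9 -27.1]
```

>>> {"op": "servo_tool", "data": {"gripper": [0,0,0,0,0,0,0,0], "linear": [[0,0,1],[0,0,1],[0,0,1],[0,0,1],[0,0,1],[0,0,1],[0,0,1],[0,0,0]], "angular": [[0,0,0],[0,0,0],[0,0,0],[0,0,0],[0,0,0],[0,0,0],[0,0,0],[0,0,0]]}}

```text
clock: 6.68
ee_pos: [436.7, -369.0, 12.2]
tcp_rot: [0.204, 0.979, 0.0, -0.0]
wrist_force: [0.6, -0.9, -0.5]
width: 0.2
gripper_force: 0.0
```

>>> {"op": "servo_tool", "data": {"gripper": [0,0,0,0], "linear": [[0,0,1],[0,0,1],[0,0,1],[0,0,0]], "angular": [[0,0,0],[0,0,0],[0,0,0],[0,0,0]]}}

```text
clock: 7.02
ee_pos: [436.8, -369.1, 9.4]
tcp_rot: [0.204, 0.979, 0.0, 0.0]
wrist_force: [-0.5, -0.5, 0.6]
width: 0.5
gripper_force: 0.2
```

>>> {"op": "servo_tool", "data": {"gripper": [0,0,0], "linear": [[0,0,1],[0,0,1],[0,0,0]], "angular": [[0,0,0],[0,0,0],[0,0,0]]}}

```text
clock: 7.27
ee_pos: [436.9, -369.2, 7.5]
tcp_rot: [0.204, 0.979, -0.0, 0.0]
wrist_force: [-0.2, -0.4, 2.2]
width: 0.0
gripper_force: 0.9
```

Contact: 2.2 N. I press on.

>>> {"op": "servo_tool", "data": {"gripper": [0,0,0], "linear": [[0,0,1],[0,0,1],[0,0,0]], "angular": [[0,0,0],[0,0,0],[0,0,0]]}}

```text
clock: 7.52
ee_pos: [436.9, -369.2, 5.4]
tcp_rot: [0.204, 0.979, -0.0, 0.0]
wrist_force: [-0.4, -0.5, 2.4]
width: 0.1
gripper_force: 0.9
```

>>> {"op": "servo_tool", "data": {"gripper": [0,0,0], "linear": [[0,0,1],[0,0,1],[0,0,0]], "angular": [[0,0,0],[0,0,0],[0,0,0]]}}

```text
clock: 7.77
ee_pos: [436.9, -369.2, 3.4]
tcp_rot: [0.204, 0.979, -0.0, 0.0]
wrist_force: [-0.5, 0.2, 1.1]
width: 0.5
gripper_force: 0.8
```

>>> {"op": "servo_tool", "data": {"gripper": [0,0,0], "linear": [[0,0,1],[0,0,0.5],[0,0,0]], "angular": [[0,0,0],[0,0,0],[0,0,0]]}}

```text
clock: 8.02
ee_pos: [436.9, -369.3, 2.3]
tcp_rot: [0.204, 0.979, -0.0, 0.0]
wrist_force: [-1.1, 1.0, 4.6]
width: 0.6
gripper_force: 2.6
```

>>> {"op": "servo_tool", "data": {"gripper": [0,0,0], "linear": [[0,0,1],[0,0,0],[0,0,0]], "angular": [[0,0,0],[0,0,0],[0,0,0]]}}

```text
clock: 8.27
ee_pos: [436.9, -369.2, 1.7]
tcp_rot: [0.204, 0.979, -0.0, -0.0]
wrist_force: [-0.8, 2.6, 7.9]
width: 0.6
gripper_force: 3.7
```

>>> {"op": "servo_tool", "data": {"gripper": [0,0,0], "linear": [[0,0,0.6],[0,0,0],[0,0,0]], "angular": [[0,0,0],[0,0,0],[0,0,0]]}}

```text
clock: 8.52
ee_pos: [436.9, -369.2, 1.3]
tcp_rot: [0.204, 0.979, -0.0, -0.0]
wrist_force: [-2.4, 2.3, 8.8]
width: 0.7
gripper_force: 4.5
```

>>> {"op": "servo_tool", "data": {"gripper": [0,0,0,0,0,0,0], "linear": [[0,0,-3],[0,0,-10],[0,0,-20],[0,0,-20],[0,0,-20],[0,0,0],[0,0,0]], "angular": [[0,0,0],[0,0,0],[0,0,0],[0,0,0],[0,0,0],[0,0,0],[0,0,0]]}}

```text
clock: 9.1
ee_pos: [437.4, -369.9, 74.6]
tcp_rot: [0.204, 0.979, -0.001, 0.001]
wrist_force: [0.1, 0.5, 0.4]
width: 0.4
gripper_force: 0.0
```

Run:
```python
from h import *
s=state();print(s['ee_pos'],s['wrist_force'])
p,d=snapshot("top");np.savez("top2.npz",p=p,d=d)
p,d=snapshot("side");np.savez("side2.npz",p=p,d=d)
w,dw=snapshot("wrist");m=get_calibration("wrist");M=m['mount']
u,v=np.meshgrid(np.arange(512),np.arange(384));a=np.hypot(u-m['cx'],v-m['cy'])+1e-6
k=np.tan(a/m['fx'])*dw/a;C=np.stack([(u-m['cx'])*k,(v-m['cy'])*k,dw,np.ones_like(dw)],-1)
from scipy.spatial.transform import Rotation as Ro
T=np.eye(4);T[:3,:3]=Ro.from_quat(s['tcp_rot']).as_matrix();T[:3,3]=s['ee_pos']
X=C@(T@M).T
def z(x,y,r):
    q=(np.hypot(X[...,0]-x,X[...,1]-y)<r)&(X[...,2]<40)&(X[...,2]>-5)
    return q.sum(),np.percentile(X[q][:,2],[10,25,50,75,90]).round(1) if q.sum() else None
print("star tile",z(426,-364,10),"star all r55",z(437,-369,50),"round",z(486,-148,20))
cv2.imwrite("pics/c5.png",cv2.resize(w[60:230,140:400,::-1],(780,510)))
```

```text
[ 437.38754344 -369.85999723   74.55160265] [0.12534648 0.4770049  0.37493333]
star tile (np.int64(454), array([21.9, 22.2, 22.7, 23.1, 23.5])) star all r55 (np.int64(8491), array([ 4.3,  5.2, 22. , 22.7, 23.2])) round (np.int64(843), array([27.4, 27.8, 28.2, 28.7, 29.1]))
```

View pics/c5.png

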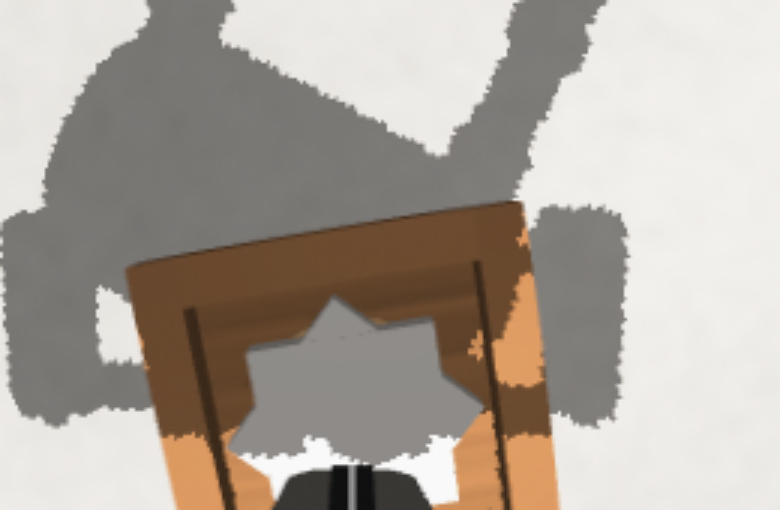

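The wrist crop shows the star sunk in its frame. I compare its height with the rim's.

Run:
```python
from h import *
from scipy.spatial.transform import Rotation as Ro
s=state()
w,dw=snapshot("wrist");m=get_calibration("wrist");M=m['mount']
u,v=np.meshgrid(np.arange(512),np.arange(384));a=np.hypot(u-m['cx'],v-m['cy'])+1e-6
k=np.tan(a/m['fx'])*dw/a;C=np.stack([(u-m['cx'])*k,(v-m['cy'])*k,dw,np.ones_like(dw)],-1)
T=np.eye(4);T[:3,:3]=Ro.from_quat(s['tcp_rot']).as_matrix();T[:3,3]=s['ee_pos']
X=C@(T@M).T
sat=cv2.cvtColor(w,cv2.COLOR_RGB2HSV)[...,1]
r=np.hypot(X[...,0]-436.5,X[...,1]+368.5);ok=(X[...,2]>15)&(X[...,2]<35)
for n,q in(("tile",ok&(r<36)&(sat<50)),("rim",ok&(r>42)&(r<70)&(sat>80))):
    q[:, :]&=X[...,2]>15
    print(n,q.sum(),np.percentile(X[q][:,2],[10,50,90]).round(1),X[q][:,:2].mean(0).round())
blobs("top2",dict(star=(361,202)),27) if 0 else None
```

```text
tile 3469 [19.4 20.3 21.2] [ 432. -366.]
rim 5175 [19.4 20.4 21.2] [ 420. -360.]
```

The star is flush: tile 20.3, rim 20.4. Now to the round tile.

>>> {"op": "servo_tool", "data": {"gripper": [0,0,0,0,0,0,0,0,0], "linear": [[6.2,31.8,0],[6.2,31.8,0],[6.2,31.8,0],[6.2,31.8,0],[6.2,31.8,0],[6.2,31.8,0],[6.2,31.8,0],[0,0,0],[0,0,0]], "angular": [[0,0,0],[0,0,0],[0,0,0],[0,0,0],[0,0,0],[0,0,0],[0,0,0],[0,0,0],[0,0,0]]}}

```text
clock: 10.05
ee_pos: [485.6, -146.1, 72.4]
tcp_rot: [0.203, 0.979, 0.0, -0.001]
wrist_force: [0.4, -1.2, -0.3]
width: 0.6
gripper_force: 0.0
```

>>> {"op": "servo_tool", "data": {"gripper": [0,0,0,0,0,0,0], "linear": [[0,0,10],[0,0,15],[0,0,15],[0,0,10],[0,0,3],[0,0,0],[0,0,0]], "angular": [[0,0,0],[0,0,0],[0,0,0],[0,0,0],[0,0,0],[0,0,0],[0,0,0]]}}

```text
clock: 10.63
ee_pos: [486.2, -148.3, 20.5]
tcp_rot: [0.205, 0.979, -0.0, 0.0]
wrist_force: [-0.1, 0.5, 0.1]
width: 0.5
gripper_force: 0.0
```

Run:
```python
from h import *
s=state();print(s['ee_pos'],s['wrist_force'])
w,dw=snapshot("wrist")
cv2.imwrite("pics/c6.png",cv2.resize(w[60:260,130:390,::-1],(780,600)))
```

```text
[ 486.2023055  -148.34189527   20.48973408] [-0.08638483  0.46140722  0.13918391]
```

View pics/c6.png

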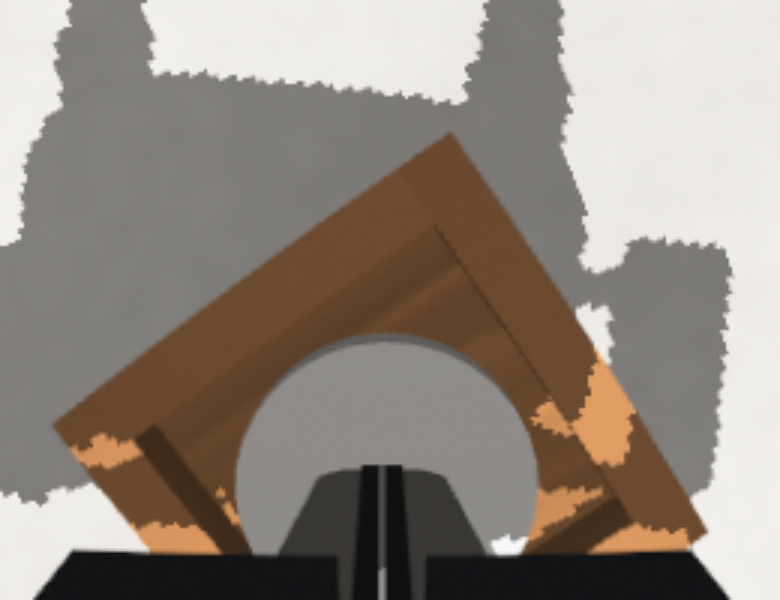

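The tips are centred over the round disc, with the finger end at about (380,468). I press.

>>> {"op": "servo_tool", "data": {"gripper": [0,0,0,0,0,0,0,0,0,0], "linear": [[0,0,2],[0,0,2],[0,0,2],[0,0,2],[0,0,1],[0,0,1],[0,0,1],[0,0,1],[0,0,1],[0,0,0]], "angular": [[0,0,0],[0,0,0],[0,0,0],[0,0,0],[0,0,0],[0,0,0],[0,0,0],[0,0,0],[0,0,0],[0,0,0]]}}

```text
clock: 11.52
ee_pos: [486.1, -147.7, 7.4]
tcp_rot: [0.204, 0.979, 0.0, -0.0]
wrist_force: [-0.3, 0.8, 2.3]
width: 0.4
gripper_force: 0.8
```

>>> {"op": "servo_tool", "data": {"gripper": [0,0,0,0,0], "linear": [[0,0,1],[0,0,1],[0,0,1],[0,0,1],[0,0,0]], "angular": [[0,0,0],[0,0,0],[0,0,0],[0,0,0],[0,0,0]]}}

```text
clock: 11.93
ee_pos: [486.2, -147.7, 3.2]
tcp_rot: [0.204, 0.979, 0.0, 0.0]
wrist_force: [-1.0, 0.4, 0.9]
width: 0.2
gripper_force: 0.8
```

>>> {"op": "servo_tool", "data": {"gripper": [0,0,0], "linear": [[0,0,1],[0,0,0.5],[0,0,0]], "angular": [[0,0,0],[0,0,0],[0,0,0]]}}

```text
clock: 12.18
ee_pos: [486.2, -147.8, 2.1]
tcp_rot: [0.204, 0.979, 0.0, -0.0]
wrist_force: [-1.3, 1.2, 6.1]
width: 0.3
gripper_force: 2.8
```

>>> {"op": "servo_tool", "data": {"gripper": [0,0,0,0], "linear": [[0,0,0.8],[0,0,0.6],[0,0,0],[0,0,0]], "angular": [[0,0,0],[0,0,0],[0,0,0],[0,0,0]]}}

```text
clock: 12.52
ee_pos: [486.2, -147.8, 1.2]
tcp_rot: [0.204, 0.979, 0.0, -0.0]
wrist_force: [-3.1, 1.6, 9.6]
width: 0.3
gripper_force: 4.6
```

>>> {"op": "servo_tool", "data": {"gripper": [0,0,0,0,0,0,0,0,0], "linear": [[0,0,-3],[0,0,-10],[0,0,-20],[0,0,-20],[0,0,-20],[0,0,0],[0,0,0],[0,0,0],[0,0,0]], "angular": [[0,0,0],[0,0,0],[0,0,0],[0,0,0],[0,0,0],[0,0,0],[0,0,0],[0,0,0],[0,0,0]]}}

```text
clock: 13.27
ee_pos: [485.1, -147.2, 72.1]
tcp_rot: [0.204, 0.979, 0.0, -0.001]
wrist_force: [0.7, -0.2, 0.6]
width: 0.6
gripper_force: 0.0
```

Run:
```python
from h import *
from scipy.spatial.transform import Rotation as Ro
s=state();print(s['ee_pos'],s['wrist_force'])
w,dw=snapshot("wrist");m=get_calibration("wrist");M=m['mount']
u,v=np.meshgrid(np.arange(512),np.arange(384));a=np.hypot(u-m['cx'],v-m['cy'])+1e-6
k=np.tan(a/m['fx'])*dw/a;C=np.stack([(u-m['cx'])*k,(v-m['cy'])*k,dw,np.ones_like(dw)],-1)
T=np.eye(4);T[:3,:3]=Ro.from_quat(s['tcp_rot']).as_matrix();T[:3,3]=s['ee_pos']
X=C@(T@M).T
sat=cv2.cvtColor(w,cv2.COLOR_RGB2HSV)[...,1]
ok=(X[...,2]>15)&(X[...,2]<35)
for x,y in((486,-148),(436.5,-368.5)):
  r=np.hypot(X[...,0]-x,X[...,1]-y)
  for n,q in(("tile",ok&(r<33)&(sat<50)),("rim",ok&(r>42)&(r<70)&(sat>80))):
    print(n,q.sum(),np.percentile(X[q][:,2],[10,50,90]).round(1) if q.any() else '')
```

```text
[ 485.11480698 -147.19862557   72.11119877] [ 0.72759726 -0.19063736  0.63804683]
tile 3694 [19.5 20.3 21.1]
rim 5380 [19.4 20.3 21.2]
tile 1453 [19.  20.2 21. ]
rim 2116 [18.3 20.2 21.1]
```

Both tiles are flush with their rims. I draw back up and hand in.

>>> {"op": "servo_tool", "data": {"gripper": [0,0,0,0,0,0,0,0], "linear": [[0,0,-25],[0,0,-30],[0,0,-30],[0,0,-20],[0,0,0],[0,0,0],[0,0,0],[0,0,0]], "angular": [[0,0,0],[0,0,0],[0,0,0],[0,0,0],[0,0,0],[0,0,0],[0,0,0],[0,0,0]]}}

```text
clock: 13.98
ee_pos: [484.8, -147.0, 176.1]
tcp_rot: [0.204, 0.979, 0.001, -0.002]
wrist_force: [0.4, -0.1, -0.9]
width: 0.7
gripper_force: 0.0
```

```bash
python3 -c "
from workcell import *
print(state()['ee_pos']);print(job_done())"
```

```text
[ 484.82766219 -147.01840828  176.07357657]
the job is handed in; nothing more can be done
None
```

The star tile, then the round tile, were pressed home (last readings 8.8 N and 9.6 N), both measured flush with their rims, the arm was drawn back and the job handed in at about 14 s; no verdict came back, and I did not re-measure the other frames or bystanders afterwards.

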